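# Hold the green reference cell in the photometer beam

## Robot

A 6-joint arm with a two-finger parallel gripper is mounted at the origin on a cart in front of the work surface, level with it; the furniture and walls round the work are solid. World frame = base frame: x ahead of the robot, y to its left, z up, the work surface at z = 0. Lengths are in m, angles in rad, forces in N, time in s.
With the tool pointing down it reaches from about 0.35 to 0.975 m from the base axis. Payload 17.4 kg.
Tool frame: the origin (TCP) lies midway between the tips of the shut fingers; the grasp point (between the pads) lies 19 mm behind it (ctrl.pinch_z is the distance from the TCP to the grasp point, in m); z points along the fingers, y is the line along which they close (so a half turn about z gives the same grasp; the last joint's range is limited). The gripper opens to 85 mm and grips with 20 to 120 N. Pads are 22 mm wide; open, the fingers measure 114 mm over their backs; the gripper's body (76 mm by 85 mm) begins 54 mm behind the grasp point. The pads swing forward as they close: fully open they stand 13 mm farther back than shut.
Start: joints at [1.288, 0.116, 1.442, -0, 1.584, -0.038], TCP at [0.164, 0.655, 0.231] pointing down, gripper open.
Joint ranges: [-2.83, 2.83], [-0.83, 2.19], [0.07, 2.5], [-1.14, 4.28], [0.01, 3], [-2.97, 2.97]. Speed limits (rad/s): [1.89, 1.89, 2.22, 3.14, 3.14, 3.14].

## Interface

Orientations are given as a unit quaternion [x, y, z, w].
In Python, from plant import ctrl gives the robot as it stands.
- The arm moves only by the shell command python3 -m pendant 'ROWS'. ROWS is JSON, a list that holds one entry, the list of rows, each a list of 7 numbers: the opening, from 0 (shut) to 1 (fully open), then the shift along the tool's x, y, z in cm, then the turn, a rotation vector about the tool's x, y, z in rad. In form: [[[fingers, tx, ty, tz, rx, ry, rz], ...]]. A call has 1 to 20 rows; each row shifts and turns the commanded pose from where the row before left it, along the tool's axes as they then stand; what a row does not reach is not made up. A row lasts 1/12 s, in which the tool goes at most 41.7 mm and 7.16 degrees, less where a joint would pass 70% of its speed; a pose out of reach is approached as far as the arm can. A call with a gripper value outside its range is refused whole. The fingers move at their own pace and stop on an object; the grip force is fixed at half the most. Time passes only in rows, so rows that do not move let the fingers close. It gives the time, the measured TCP pose, the force, the opening and the grip force at its end, in the units of the state.
- ctrl.observe(): the state, without advancing time (a new reading comes with each control period).
- ctrl.snapshot(name): name is "side" or "top"; returns the picture (400x640x3 uint8, red, green, blue); there is no depth.
- ctrl.calibration(name): a dict with "fx", "fy", "cx", "cy" (pixels), "position" and "orientation" of the camera in the world. Camera axes: x right, y up, looking along -z (the intrinsics and any distortion apply to the point x, -y, -z); pixel columns grow to the right and rows downward; lengths in m; the calibration is good to about 2 mm. A picture is of the moment at which its call begins. calibration takes no time and is no camera call.
- ctrl.job_done(): hands the job in; it is judged then, once.
Trained networks look in the newest picture that a camera, given by its name, has taken for a name from the list of things; names that differ only in an ending like _2 or _b are one class to them, and where a whole thing is asked for, a point or a joint stands for the part that bears it (a point fixed in the world has none). Each returns a list of dicts, best first, with "confidence" (0 to 1); they miss things now and then, are a little off and sometimes report something else, mostly with a low value. They report only what shows in the picture. A call takes as long as a camera call. They do not tell look-alikes from the thing itself.
- ctrl.search_frame(target, camera): "rect" ([left, top, width, height] in pixels, round what is visible of it).
The state is a dict: "time": time; "joint_pos": joint angles; "qvel": joint speeds; "tau": joint torques, N m; "position": TCP position; "tool_rot": TCP orientation; "wrist_force": force on the tool from outside, world axes, zero at the start; "wrist_torque": the same for the moment, N m; "opening": opening from 0.0 (shut) to 1.0 (fully open); "finger_force": force on a finger pad.
Only numpy, scipy, OpenCV 4.12 (cv2) and the standard library are available. Lean on these libraries where they do the work, as an engineer would, in place of code of your own. Each camera call takes 0.05 s, during which the arm holds its last target. There are 200 camera calls.

## Task

Set the blue light sensor upright on the middle of the small raised pedestal of the photometer bench, its round window squarely facing the lamp, and let go of it. Then take the green glass cell out of the rack, touching it with the fingers only on its two pale frosted faces and leaving the other cells in place, and hold it upright and still in the light path midway between lamp and sensor (over the red cross line), with its clear faces square to the beam and the beam passing through the middle of the clear windows' width, 25 mm above the cell's foot. Finish while still holding it there, the cell touching neither bench nor sensor.

Things in the scene. Friction and masses are not known exactly. Their poses are not given: they have to be found in the camera images.
- bench: photometer bench, fixed: aluminium base plate 70 (x) x 260 (y) x 12 (z) mm, origin at the centre of its underside on the worktop, z up. The beam runs along its local y at x = 0, 95 mm above the worktop. Lamp at y = +100 mm, sensor pedestal at y = -90 mm. A white line under the beam and a red cross line at y = 0 are painted on the plate.
- lamp_lens (a point): pale yellow lens in the black nozzle of the grey lamp housing (50 x 46 x 56 mm, top 125 mm above the worktop), on the beam axis at the bench's local y = +70 mm; shines along the bench's -y
- pedestal_top (a point): centre of the upper face of the pedestal, a slim post with a black rubber pad 26 x 26 mm, 70 mm above the worktop, no rim; axes as the bench's
- beam_mid (a point): the point on the beam axis midway between lamp and seated sensor, above the red cross line, 95 mm above the worktop; axes as the bench's (y along the beam, towards the lamp). About 70 mm of free beam lies on either side.
- sensor: blue battery light sensor, a loose block 40 x 40 x 52 mm, 120 g, standing on the worktop; origin at the centre of its underside, z up; its round black window is on its local +y face. To be set with local +y towards the lamp, that is along the bench's +y.
- sensor_window (a point): centre of the sensor's round window, 25 mm above its underside and 21 mm from its middle along its local +y
- rack: white cell rack, fixed: block 50 (x) x 156 (y) x 22 (z) mm with three square wells 26 mm wide and 12 mm deep at local y = -48, 0, +48 mm; origin at the centre of its underside, z up
- cell_green: green reference cell: solid glass cuvette 24 x 24 x 70 mm (core coloured green), standing in one of the rack's three wells, its foot 10 mm above the worktop. Origin: centre of its underside, z up. Its local +x and -x faces are opaque, pale grey-white frosted, its +y and -y faces clear windows. About 60 g.
- cell_green_mid (a point): point on the green cell's axis 25 mm above its underside, through which the beam shall pass; axes as the cell's
- cell_green_frost_a: the green cell's frosted face at its local -x, 24 mm wide, 70 mm high (origin and axes of the cell)
- cell_green_frost_b: the green cell's frosted face at its local +x, 24 mm wide, 70 mm high (origin and axes of the cell)
- cell_green_clear: the green cell's two clear windows at its local +y and -y, 18 mm wide between the frosted plates (origin and axes of the cell); not to be touched by the fingers
- cell_amber: amber reference cell: solid glass cuvette 24 x 24 x 70 mm (core coloured amber), standing in one of the rack's three wells, its foot 10 mm above the worktop. Origin: centre of its underside, z up. Its local +x and -x faces are opaque, pale grey-white frosted, its +y and -y faces clear windows. To be left alone.
- cell_blue: blue reference cell: solid glass cuvette 24 x 24 x 70 mm (core coloured blue), standing in one of the rack's three wells, its foot 10 mm above the worktop. Origin: centre of its underside, z up. Its local +x and -x faces are opaque, pale grey-white frosted, its +y and -y faces clear windows. To be left alone.
Mind the look-alikes: they are no part of the job. Leave any pink look-alike of the cell_green alone. Of the things that look like the rack, take the one that is farthest to the robot's right at the start.

How it is judged:
By the outcome, as a careful person would: the job done as asked, in the order asked, and still so for the second after the job is handed in, while the arm keeps its last pose, push and grip.
It also fails if it takes over 64 s, if anything falls off the work surface, if the arm or the gripper's body presses on something with over 40 N, if the wrist force passes 120 N, or if a joint passes its speed limit or range.

## Working session

There is one attempt and no reset: what is moved stays moved. The work goes in short steps, Python scripts to look and compute and a shell command to move; the robot and the scene stay as the last step left them, time stands still between calls to the robot, and variables do not carry over. Pictures are saved under pics/ and viewed, at most 10 in all, crops included, and the job is handed in when it is done.

```bash
ls; mkdir -p pics; python3 - <<'E'
from plant import ctrl
import cv2
print(ctrl.observe(), ctrl.pinch_z)
for n in ("top","side"):
    im=ctrl.snapshot(n); cv2.imwrite(f"pics/{n}0.png",im[:,:,::-1]); print(n,ctrl.calibration(n))
    for t in ("bench","sensor","rack","cell_green","cell_amber","cell_blue","lamp_lens"):
        print(t,[(round(d["confidence"],2),[round(v) for v in d["rect"]]) for d in ctrl.search_frame(t,n)[:4]])
E
```

```text
pics
{'time': 0.0, 'joint_pos': array([ 1.28817729e+00,  1.16488863e-01,  1.44221419e+00, -1.65843750e-05,
        1.58400293e+00, -3.77681462e-02]), 'qvel': array([-0.00081178,  0.00083534,  0.0005742 , -0.00066372,  0.00160399,
        0.00015434]), 'tau': array([ 1.82852844e-03, -7.31972551e+01, -6.32505012e+01,  1.61474322e-04,
        5.89186326e-03,  5.16546891e-06]), 'position': array([0.16357211, 0.65470288, 0.23059195]), 'tool_rot': array([ 1.22119941e-01,  9.92515194e-01, -5.50860476e-04, -8.06079269e-05]), 'wrist_force': array([-0.38396046,  0.1184741 , -0.75564021]), 'wrist_torque': array([-0.00508996,  0.01082095,  0.0128877 ]), 'finger_force': 0.0, 'opening': 1.0020191689183338} 0.0187
top {'fx': 361.64588827135117, 'fy': 361.64588827135117, 'cx': 318.4984559457829, 'cy': 204.50135193845554, 'position': array([ 0.26241204, -0.00395241,  1.20065219]), 'orientation': array([-0.07465146,  0.0785618 ,  0.73049225, -0.67426722])}
bench [(0.94, [252, 171, 82, 39])]
sensor [(0.54, [209, 227, 14, 14])]
rack [(0.89, [380, 187, 52, 21]), (0.56, [328, 227, 50, 29])]
cell_green [(0.65, [360, 198, 9, 10]), (0.61, [391, 193, 11, 12]), (0.48, [254, 171, 81, 36]), (0.41, [398, 216, 16, 13])]
cell_amber [(0.49, [415, 180, 13, 13])]
cell_blue [(0.52, [399, 188, 17, 9])]
lamp_lens [(0.59, [252, 167, 84, 43])]
side {'fx': 488.58927455076616, 'fy': 488.58927455076616, 'cx': 318.41824051631653, 'cy': 196.0200729284244, 'position': array([0.3501191 , 1.05182317, 0.83265213]), 'orientation': array([-0.0329247 ,  0.46709285,  0.88021637, -0.07719692])}
bench [(0.64, [255, 195, 67, 80]), (0.22, [322, 143, 11, 5])]
sensor [(0.93, [311, 299, 19, 32])]
rack [(0.63, [319, 153, 20, 29])]
cell_green [(0.67, [329, 154, 7, 16]), (0.58, [324, 175, 14, 24]), (0.54, [350, 158, 15, 23])]
cell_amber [(0.43, [324, 143, 6, 3])]
cell_blue []
lamp_lens [(0.8, [257, 201, 69, 76])]
```

```bash
python3 - <<'E'
import cv2
a=cv2.imread("pics/top0.png")[140:290,190:450]; cv2.imwrite("pics/top0c.png",cv2.resize(a,None,fx=3,fy=3,interpolation=2))
a=cv2.imread("pics/side0.png")[110:350,220:420]; cv2.imwrite("pics/side0c.png",cv2.resize(a,None,fx=2.5,fy=2.5,interpolation=2))
E
```

```text
(no output)
```

View pics/top0c.png

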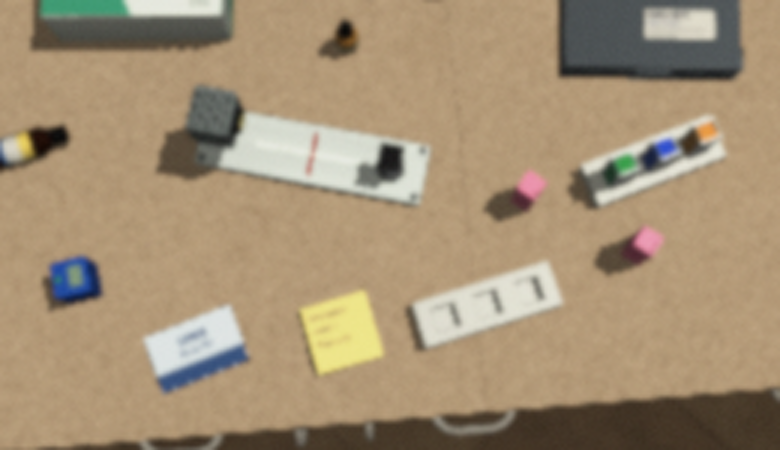

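View pics/side0c.png

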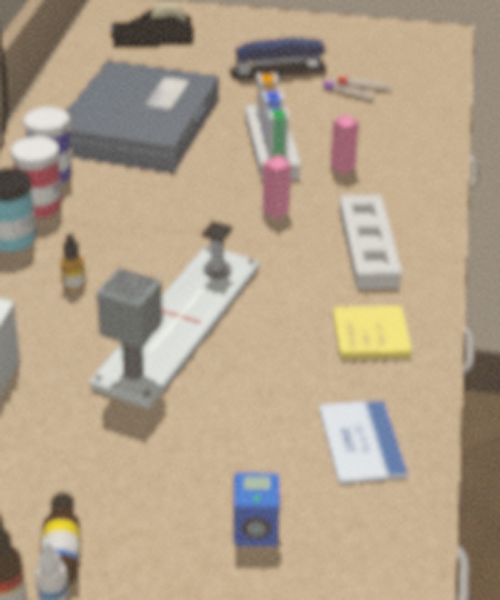

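The top view shows the bench (lamp at left, pedestal at right), the sensor at ~(215,233) and the filled rack at ~(407,193), with green in its leftmost well. The empty rack and the pink cells are decoys. In the side view the sensor window faces the camera (~+y) and the green face of the cell looks along the rack. Next I'll fit poses to the image edges in both views.

```bash
cat > h.py <<'E'
import numpy as np, cv2
from scipy.spatial.transform import Rotation as R
from scipy.optimize import least_squares
from scipy.ndimage import map_coordinates, gaussian_filter
from plant import ctrl
CAL={n:ctrl.calibration(n) for n in ("top","side")}
def proj(n,P):
    c=CAL[n]; p=(np.atleast_2d(P)-c["position"])@R.from_quat(c["orientation"]).as_matrix()
    return np.c_[c["cx"]+c["fx"]*p[:,0]/-p[:,2], c["cy"]-c["fy"]*p[:,1]/-p[:,2]]
def ray(n,u,v,z):
    c=CAL[n]; d=R.from_quat(c["orientation"]).apply([(u-c["cx"])/c["fx"],-(v-c["cy"])/c["fy"],-1])
    return c["position"]+d*(z-c["position"][2])/d[2]
def w(pose,P):
    x,y,a=pose; P=np.atleast_2d(np.array(P,float)); c,s=np.cos(a),np.sin(a)
    return np.c_[x+c*P[:,0]-s*P[:,1], y+s*P[:,0]+c*P[:,1], P[:,2]]
def box(cx,cy,sx,sy,z0,z1):
    return dict(c=(cx,cy,(z0+z1)/2),h=(sx/2,sy/2,(z1-z0)/2))
def edges(b,pose,n):  # silhouette + top-face edges visible from camera
    c,h=np.array(b["c"]),np.array(b["h"]); cam=CAL[n]["position"]; x,y,a=pose
    M=R.from_euler("z",a).as_matrix(); cl=M.T@(cam-[x,y,0])-c
    out=[]
    for ax in range(3):
        o=[i for i in range(3) if i!=ax]
        for s in (-1,1):
            for t in (-1,1):
                vis=(s*cl[o[0]]>h[o[0]])+(t*cl[o[1]]>h[o[1]])
                if not vis: continue
                if s*cl[o[0]]>h[o[0]] and t*cl[o[1]]>h[o[1]] and 2 not in o: pass
                p=np.zeros(3);p[o[0]]=s*h[o[0]];p[o[1]]=t*h[o[1]];q=p.copy();p[ax]=-h[ax];q[ax]=h[ax]
                out.append((c+p,c+q))
    return out
def fit(imgs,boxes,pose,win=(5,3,2,1.5,1.5),cams=("top","side"),extra=(),free=None):
    pose=np.array(pose,float)
    G={n:gaussian_filter(imgs[n].astype(float),(0.7,0.7,0)) for n in cams}
    for wd in win:
        obs=[]
        for n in cams:
            segs=[e for b in boxes for e in edges(b,pose,n)]+list(extra)
            for p,q in segs:
                for t in np.linspace(.08,.92,12):
                    P=p+(np.array(q)-p)*t
                    u=proj(n,w(pose,[P,p,q])); d=u[2]-u[1]; L=np.hypot(*d)
                    if L<4: continue
                    nn=np.array([-d[1],d[0]])/L
                    s=np.arange(-wd-.5,wd+.51,.25); X=u[0]+s[:,None]*nn
                    pr=np.stack([map_coordinates(G[n][:,:,k],[X[:,1],X[:,0]],order=1,mode="nearest") for k in range(3)],1)
                    g=np.linalg.norm(pr[4:]-pr[:-4],axis=1); i=g.argmax()
                    if g[i]<12: continue
                    ss=s[2:-2]; m=slice(max(0,i-3),i+4); so=(ss[m]*g[m]**2).sum()/(g[m]**2).sum()
                    obs.append((n,P,u[0]+so*nn,nn))
        def res(v):
            r=[]
            for n in cams:
                o=[q for q in obs if q[0]==n]
                if o:
                    pr=proj(n,w(v,[q[1] for q in o])); r+=list(((pr-np.array([q[2] for q in o]))*np.array([q[3] for q in o])).sum(1))
            return np.array(r)
        s=least_squares(res,pose,loss="soft_l1",f_scale=.3,x_scale=[.01,.01,.05]); pose=s.x
    return pose,np.median(abs(res(pose))),len(obs)
BENCH=[box(0,0,.07,.26,0,.012),box(0,.1,.05,.046,.069,.125),box(0,-.09,.026,.026,.066,.070)]
RED=[(np.array([-.03,s,.012]),np.array([.03,s,.012])) for s in (-.0015,.0015)]
SENS=[box(0,0,.04,.04,0,.052)]
RACK=[box(0,0,.05,.156,0,.022)]
CELL=[box(0,0,.024,.024,.022,.080)]
E
cat > m1.py <<'E'
from h import *
imgs={n:cv2.imread(f"pics/{n}0.png") for n in ("top","side")}
l=ray("top",262,178,.125); p=ray("top",320,193,.07); 
y=np.arctan2(*(l-p)[1::-1]); b0=[*(p+(l-p)*.09/.19)[:2], np.arctan2((l-p)[1],(l-p)[0])-np.pi/2]
g=ray("top",398,194.5,.08); a=ray("top",425,183.5,.08)
r0=[*((g+a)/2)[:2],np.arctan2((g-a)[1],(g-a)[0])-np.pi/2]
s0=[*ray("top",215,232.5,.04)[:2],.05]
out={}
for nm,bx,ps in (("bench",BENCH,b0),("sensor",SENS,s0),("rack",RACK,r0),("cell",CELL,[*g[:2],r0[2]])):
    for cams in (("top","side"),("top",),("side",)):
        f=fit(imgs,bx,ps,cams=cams,extra=RED if nm=="bench" else ()); print(nm,cams,np.round(ps,4),np.round(f[0],4),round(f[1],2),f[2])
        out.setdefault(nm,f[0])
sh={n:cv2.resize(im,None,fx=8,fy=8,interpolation=2) for n,im in imgs.items()}
for nm,bx in (("bench",BENCH),("sensor",SENS),("rack",RACK),("cell",CELL)):
    for n in sh:
        for b in bx:
            for P,Q in edges(b,out[nm],n):
                A,B=((proj(n,w(out[nm],[P,Q]))+.5)*8).astype(int); cv2.line(sh[n],tuple(map(int,A)),tuple(map(int,B)),(255,0,255),1)
def c(n,x,y,ww,hh): return sh[n][y*8:(y+hh)*8,x*8:(x+ww)*8]
im=np.zeros((600,800,3),np.uint8)
for (n,x,y,W,H,X,Y) in (("top",248,165,92,44,0,0),("top",203,222,24,24,0,352),("top",380,175,56,36,740-8*56+60,352-40),("side",306,294,28,36,190,310)):
    k=c(n,x,y,W,H); 
    if X+k.shape[1]>800: k=k[:,:800-X]
    k=k[:600-Y]; im[Y:Y+k.shape[0],X:X+k.shape[1]]=k
cv2.imwrite("pics/fit1.png",im)
im=np.zeros((600,800,3),np.uint8); k=c("side",250,190,76,75); im[:,:608]=k
k=c("side",316,135,24,50); im[:400,608:]=k; cv2.imwrite("pics/fit2.png",im)
E
python3 m1.py
```

```text
bench ('top', 'side') [ 0.5717  0.0554 -0.2671] [ 0.5776  0.0592 -0.2734] 0.64 514
bench ('top',) [ 0.5717  0.0554 -0.2671] [ 0.5767  0.0584 -0.2832] 0.5 260
bench ('side',) [ 0.5717  0.0554 -0.2671] [ 0.5781  0.0629 -0.2637] 0.7 257
sensor ('top', 'side') [0.4524 0.3203 0.05  ] [0.4527 0.325  0.1368] 0.45 216
sensor ('top',) [0.4524 0.3203 0.05  ] [0.4511 0.3265 0.0095] 0.74 107
sensor ('side',) [0.4524 0.3203 0.05  ] [0.4534 0.3243 0.1698] 0.39 84
rack ('top', 'side') [ 0.536  -0.3211  0.3104] [ 0.5314 -0.3254  0.1763] 0.65 150
rack ('top',) [ 0.536  -0.3211  0.3104] [ 0.5524 -0.3211  0.2972] 0.73 55
rack ('side',) [ 0.536  -0.3211  0.3104] [ 0.5356 -0.3534  0.1799] 0.65 91
cell ('top', 'side') [ 0.5214 -0.2756  0.3104] [ 0.52   -0.2778  0.2084] 0.61 178
cell ('top',) [ 0.5214 -0.2756  0.3104] [ 0.5198 -0.2774  0.2742] 0.65 108
cell ('side',) [ 0.5214 -0.2756  0.3104] [ 0.5294 -0.279   0.4249] 0.66 106
```

View pics/fit1.png

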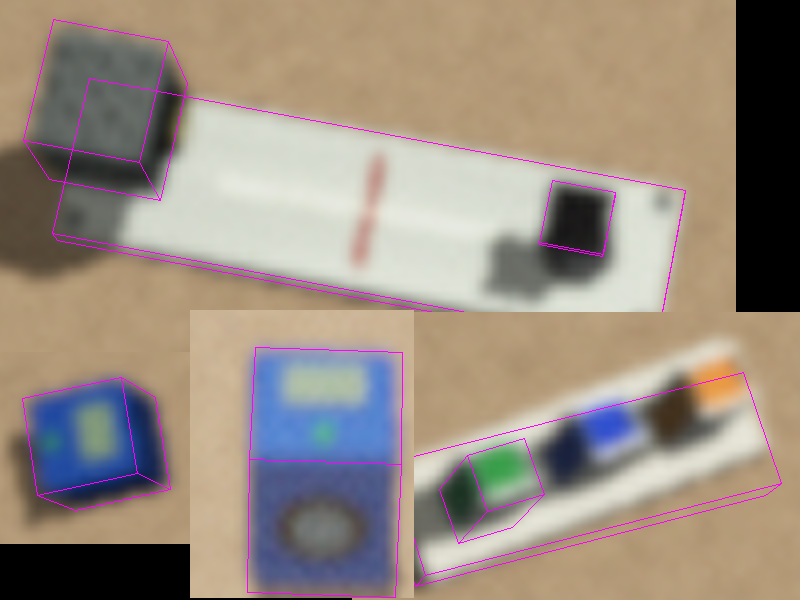

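View pics/fit2.png

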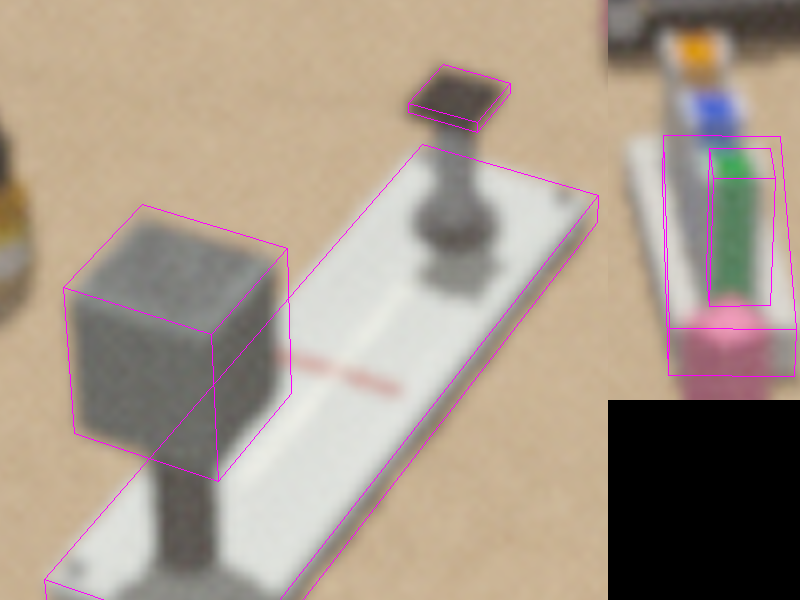

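The composites show the sensor overlay roughly right (yaw ≈ 0.14) and the bench plate about right. The lamp and rack overlays are off, so I'll refine those later using held objects as reference. The cell's clear faces point along the rack axis and the frosted faces point sideways. Next is a helper that turns a target pose into row units, then the sensor grasp.

```bash
cat > go.py <<'E'
import sys,numpy as np
from scipy.spatial.transform import Rotation as R
from plant import ctrl
s=ctrl.observe(); p=s["position"]; M=R.from_quat(s["tool_rot"]).as_matrix()
x,y,z,h=map(float,sys.argv[1:5])
cur=np.arctan2(M[1,1],M[0,1]); t=-(h-cur); t=(t+np.pi/2)%np.pi-np.pi/2
if len(sys.argv)>5: t+=np.pi*int(sys.argv[5])
d=np.array([x,y,z])-p; M2=M@R.from_rotvec([0,0,t]).as_matrix()
print("t",s["time"],"pos",p.round(4),"head",round(cur,4),"tilt(tool)",(M.T@np.cross(M[:,2],[0,0,-1])).round(4),"q6",s["joint_pos"][5].round(2),"open",s["opening"].round(3))
print("turn z",round(t,4),"shift before turn cm",(M.T@d*100).round(2),"after turn",(M2.T@d*100).round(2))
E
python3 go.py .4527 .325 .11 .137
```

```text
Traceback (most recent call last):
  File "go.py", line 9, in <module>
    print("t",s["time"],"pos",p.round(4),"head",round(cur,4),"tilt(tool)",(M.T@np.cross(M[:,2],[0,0,-1])).round(4),"q6",s["joint_pos"][5].round(2),"open",s["opening"].round(3))
                                                                                                                                                          ^^^^^^^^^^^^^^^^^^
AttributeError: 'float' object has no attribute 'round'
```

```bash
sed -i 's/s\["opening"\].round(3)/round(s["opening"],3)/' go.py; python3 go.py .4527 .325 .11 .137
```

```text
t 0.8 pos [0.1636 0.6549 0.2313] head 1.326 tilt(tool) [ 0. -0. -0.] q6 -0.04 open 1.0
turn z 1.189 shift before turn cm [-36.04 -25.    12.13] after turn [-36.63  24.13  12.13]
```

```bash
python3 -m pendant '[[[1,0,0,0.5,0,0,0.119],[1,0,0,0.5,0,0,0.119],[1,0,0,0.5,0,0,0.119],[1,0,0,0.5,0,0,0.119],[1,0,0,0.5,0,0,0.119],[1,0,0,0.5,0,0,0.119],[1,0,0,0.5,0,0,0.119],[1,0,0,0.5,0,0,0.119],[1,0,0,0.5,0,0,0.119],[1,0,0,0.5,0,0,0.119],[1,-3,2,0.5,0,0,0],[1,-3,2,0.5,0,0,0],[1,-3,2,0.5,0,0,0],[1,-3,2,0.5,0,0,0],[1,-3,2,0.5,0,0,0],[1,-3,2,0.5,0,0,0]]]'; python3 go.py .4527 .325 .11 .137
```

```text
time: 2.13
position: [0.3077, 0.4914, 0.1512]
tool_rot: [0.657, 0.754, 0.0, -0.0]
wrist_force: [-0.2, 1.0, 0.5]
opening: 0.999
finger_force: 0.0
t 2.1333 pos [0.3077 0.4914 0.1512] head 0.1362 tilt(tool) [ 0.0002 -0.0002 -0.    ] q6 0.83 open 0.999
turn z -0.0008 shift before turn cm [-18.45  12.1    4.12] after turn [-18.46  12.09   4.12]
```

```bash
python3 -m pendant '[[[1,-3.1,2,0,0,0,0],[1,-3.1,2,0,0,0,0],[1,-3.1,2,0.5,0,0,0],[1,-3.1,2,0.8,0,0,0],[1,-3.05,2.05,1.2,0,0,0],[1,-3,2.05,1.6,0,0,0],[1,0,0,2,0,0,0],[1,0,0,2.2,0,0,0],[1,0,0,2.2,0,0,0],[1,0,0,1.8,0,0,0],[1,0,0,1.2,0,0,0],[1,0,0,0.4,0,0,0],[1,0,0,0,0,0,0]]]'; python3 go.py .4527 .325 .012 .137
```

```text
time: 3.22
position: [0.4515, 0.3263, 0.0117]
tool_rot: [0.657, 0.754, -0.001, -0.0]
wrist_force: [0.1, 0.3, 0.5]
opening: 1.003
finger_force: 0.0
t 3.2167 pos [0.4515 0.3263 0.0117] head 0.1361 tilt(tool) [-0.001   0.0005  0.    ] q6 0.44 open 1.003
turn z -0.0009 shift before turn cm [-0.14  0.1  -0.03] after turn [-0.14  0.1  -0.03]
```

```bash
python3 -m pendant '[[[0,-0.1,0.1,0,0,0,0],[0,0,0,0,0,0,0],[0,0,0,0,0,0,0],[0,0,0,0,0,0,0],[0,0,0,0,0,0,0],[0,0,0,0,0,0,0],[0,0,0,0,0,0,0],[0,0,0,0,0,0,0]]]'; python3 go.py .56 -.03 .14 -.275
```

```text
time: 3.88
position: [0.4534, 0.3259, 0.0134]
tool_rot: [0.657, 0.754, 0.001, 0.0]
wrist_force: [0.3, -1.1, 8.3]
opening: 0.459
finger_force: 60.9
t 3.8833 pos [0.4534 0.3259 0.0134] head 0.1361 tilt(tool) [ 0.0015 -0.0007 -0.    ] q6 0.44 open 0.459
turn z 0.4111 shift before turn cm [-36.7    5.75 -12.68] after turn [-31.35  19.94 -12.68]
```

```bash
python3 -m pendant '[[[0,0,0,-1,0,0,0],[0,0,0,-2.5,0,0,0.04],[0,0,0,-3,0,0,0.1],[0,0,0,-3,0,0,0.1],[0,0,0,-3,0,0,0.1],[0,0,0,-3,0,0,0.07],[0,-2.8,1.8,-1,0,0,0],[0,-2.8,1.8,0,0,0,0],[0,-2.8,1.8,0,0,0,0],[0,-2.8,1.8,0,0,0,0],[0,-2.8,1.8,0,0,0,0],[0,-2.8,1.8,0,0,0,0],[0,-2.8,1.8,0,0,0,0],[0,-2.8,1.8,0,0,0,0],[0,-2.8,1.8,0,0,0,0],[0,-2.8,1.8,0,0,0,0],[0,-2,1,0,0,0,0],[0,-0.8,0.6,0,0,0,0],[0,0,0,0,0,0,0]]]'; python3 go.py .5533 -.0275 .14 -.273
```

```text
time: 5.47
position: [0.5585, -0.0256, 0.1776]
tool_rot: [0.798, 0.603, -0.0, 0.0]
wrist_force: [-1.0, 0.6, -2.2]
opening: 0.463
finger_force: 60.6
t 5.4667 pos [ 0.5585 -0.0256  0.1776] head -0.2763 tilt(tool) [-0.0001  0.0002  0.    ] q6 0.19 open 0.463
turn z -0.0033 shift before turn cm [-0.33 -0.44  3.76] after turn [-0.33 -0.45  3.76]
```

```bash
python3 -m pendant '[[[0,0,0,1.5,0,0,0],[0,-0.1,-0.1,2,0,0,0],[0,-0.1,-0.1,2,0,0,0],[0,-0.1,-0.1,1.5,0,0,0],[0,0,-0.1,1,0,0,0],[0,0,0,0,0,0,0],[0,0,0,0,0,0,0]]]'; cat > snap.py <<'E'
import sys
from h import *
tag=sys.argv[1]
for n in ("top","side"): cv2.imwrite(f"pics/{n}{tag}.png",ctrl.snapshot(n)[:,:,::-1])
E
python3 snap.py 1; python3 go.py .5533 -.0275 .095 -.273
cat > m2.py <<'E'
from h import *
def vis(imgs,items,crops,fn,sc=8,size=(600,800)):
    sh={n:cv2.resize(im,None,fx=sc,fy=sc,interpolation=2) for n,im in imgs.items()}
    for bx,pose in items:
        for n in sh:
            ps=pose[n] if isinstance(pose,dict) else pose
            for b in bx:
                for P,Q in edges(b,ps,n):
                    A,B=((proj(n,w(ps,[P,Q]))+.5)*sc).astype(int); cv2.line(sh[n],tuple(map(int,A)),tuple(map(int,B)),(255,0,255),1)
    im=np.zeros((*size,3),np.uint8)
    for n,x,y,W,H,X,Y in crops: im[Y:Y+H*sc,X:X+W*sc]=sh[n][y*sc:(y+H)*sc,x*sc:(x+W)*sc]
    cv2.imwrite(fn,im)
if __name__=="__main__":
    imgs0={n:cv2.imread(f"pics/{n}0.png") for n in ("top","side")}
    imgs={n:cv2.imread(f"pics/{n}1.png") for n in ("top","side")}
    p=ctrl.observe()["position"]; zb=p[2]-.0134; HS=[box(0,0,.04,.04,zb,zb+.052)]
    bp={};sp={};pp={}
    for n in imgs:
        f=fit(imgs0,BENCH[:1],[.5776,.0592,-.273],cams=(n,),extra=RED); bp[n]=f[0]
        g=fit(imgs,HS,[p[0],p[1],-.274],cams=(n,),win=(4,3,2,1.5)); sp[n]=g[0]
        h=fit(imgs0,BENCH[2:],f[0],cams=(n,),win=(3,2,1.5)); pp[n]=h[0]
        for k in (f,g,h): print(n,k[0].round(4),round(k[1],2),k[2])
        print("ped from plate",w(f[0],[0,-.09,.07]).round(4),"from pad",w(h[0],[0,-.09,.07]).round(4))
    vis(imgs0,[(BENCH[:1]+BENCH[2:],bp)],[("top",306,180,30,34,0,0),("side",296,190,34,40,240,0)],"pics/a.png")
    vis(imgs,[(HS,sp)],[("top",300,170,36,40,0,0),("side",290,170,44,50,288,0)],"pics/b.png")
    a=cv2.imread("pics/a.png");b=cv2.imread("pics/b.png"); im=np.zeros((600,800,3),np.uint8)
    im[:320,:512]=a[:320,:512]; im=np.vstack([a[:320,:640],b[:400,:640]]); cv2.imwrite("pics/ab.png",cv2.resize(im,None,fx=.83,fy=.83))
E
python3 m2.py
```

```text
time: 6.05
position: [0.5536, -0.025, 0.0977]
tool_rot: [0.797, 0.604, -0.0, -0.0]
wrist_force: [-0.5, 0.2, -1.2]
opening: 0.462
finger_force: 60.6
t 6.15 pos [ 0.5542 -0.0254  0.0987] head -0.2736 tilt(tool) [ 0.0016 -0.0004  0.    ] q6 0.18 open 0.463
turn z -0.0006 shift before turn cm [-0.23 -0.03  0.37] after turn [-0.23 -0.03  0.37]
top [ 0.5793  0.0575 -0.2731] 0.48 82
top [ 0.5599 -0.0323 -0.5142] 0.78 83
top [ 0.5495  0.0639 -0.0971] 0.16 72
ped from plate [[ 0.5551 -0.0291  0.07  ]] from pad [[ 0.5407 -0.0257  0.07  ]]
side [ 0.578   0.0555 -0.2691] 0.61 83
side [ 0.5537 -0.0442 -0.2818] 0.63 92
side [ 0.5762  0.0634 -0.2502] 0.27 72
ped from plate [[ 0.5541 -0.0313  0.07  ]] from pad [[ 0.5539 -0.0238  0.07  ]]
```

View pics/ab.png

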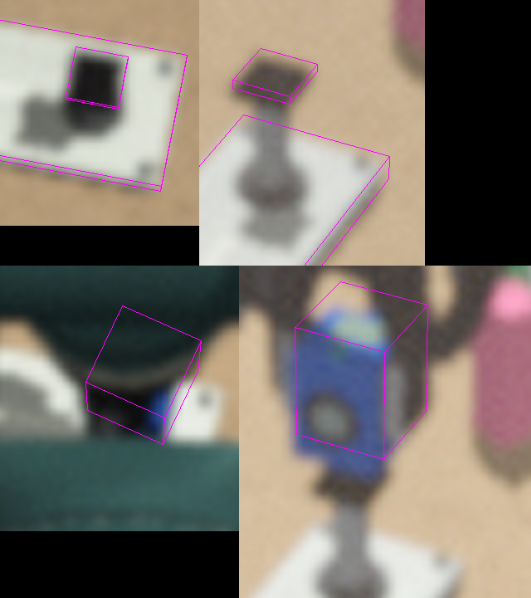

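```bash
cat > m3.py <<'E'
from m2 import *
def front(z0):
    a=.02; q=lambda x,z:np.array([x,a,z])
    return [(q(-a,z0),q(a,z0)),(q(-a,z0),q(-a,z0+.052)),(q(a,z0),q(a,z0+.052)),(q(-a,z0+.052),q(a,z0+.052))]
imgs0={n:cv2.imread(f"pics/{n}0.png") for n in ("top","side")}
imgs={n:cv2.imread(f"pics/{n}1.png") for n in ("top","side")}
p=ctrl.observe()["position"]
for nm,im,z0,init in (("start",imgs0,0,[.4527,.325,.137]),("held",imgs,p[2]-.0134,[p[0],p[1],-.274])):
    F=front(z0)
    for k in (F,F[:3]):
        f=fit(im,[],init,cams=("side",),extra=k,win=(4,3,2,1.5)); print(nm,f[0].round(4),round(f[1],2),f[2])
    # window centroid: grey/dark disc inside blue
    P=proj("side",w(init,[0,.021,z0+.025]))[0]; print("window predicted px",P.round(2))
    u,v=np.round(P).astype(int); c=im["side"][v-8:v+9,u-8:u+9].astype(float); sat=c[:,:,0]-c[:,:,2]
    yy,xx=np.mgrid[-8:9,-8:9]; wt=np.clip(60-sat,0,None)*(np.hypot(xx,yy)<7.5)
    print(sat.astype(int)[::2,::1] if nm=="held" else "", "centroid",((wt*xx).sum()/wt.sum()+u).round(2),((wt*yy).sum()/wt.sum()+v).round(2))
E
python3 m3.py
```

```text
start [0.456  0.3236 0.2911] 0.42 48
start [0.4544 0.3214 0.1903] 0.41 36
window predicted px [322.13 321.61]
 centroid 322.03 322.02
held [ 0.5624 -0.0394  0.2467] 0.81 42
held [ 0.5495 -0.007  -0.1015] 0.28 34
window predicted px [303.03 193.17]
[[-23   5  33  60  72  70  73  78  72  74  70  69  74  69  67  66  41]
 [-27  -2  28  56  67  75  68  67  67  68  73  72  71  70  75  58  32]
 [-43 -18  13  51  62  50  31  19  26  33  51  60  70  71  71  57  31]
 [-50 -36  -5  36  37  12  -4   2  -1   3   5  19  48  70  72  61  28]
 [-53 -47 -25  18  40  17   2   5   4   4   5  -1  20  53  68  60  28]
 [-53 -50 -31  19  56  47  21  10   3  -1   2   5  26  55  65  60  35]
 [-53 -49 -31  10  47  60  59  51  45  42  43  53  62  70  69  65  55]
 [-55 -52 -49 -41 -31 -23 -13   8  35  60  65  64  69  68  68  66  35]
 [-55 -53 -54 -56 -56 -52 -48 -31  -9   7  16  23  30  39  43  33   4]] centroid 301.0 193.93
```

In the held side view the sensor's window sits at ≈(303,192.6) px, and the TCP-based prediction was (303.0,193.2). So the sensor is centred in the gripper within ~1–2 mm, and the robot and camera frames agree. The plate fits put the pedestal at ≈(0.5546,−0.030), yaw −0.271.

```bash
python3 go.py .5546 -.0302 .0842 -.271; python3 -m pendant '[[[0,-0.25,0,0,0,0,0],[0,-0.24,0.15,0.4,0,0,0],[0,0,0,0.5,0,0,0],[0,0,0,0.25,0,0,0],[0,0,0,0.1,0,0,0],[0,0,0,0,0,0,0],[0,0,0,0,0,0,0]]]';python3 go.py .5546 -.0302 .0842 -.271
```

```text
t 6.15 pos [ 0.5542 -0.0254  0.0987] head -0.2736 tilt(tool) [ 0.0016 -0.0004  0.    ] q6 0.18 open 0.463
turn z -0.0026 shift before turn cm [-0.45  0.17  1.45] after turn [-0.45  0.17  1.45]
time: 6.73
position: [0.5537, -0.0309, 0.0847]
tool_rot: [0.797, 0.604, -0.0, -0.0]
wrist_force: [-0.4, -0.0, -1.1]
opening: 0.463
finger_force: 60.6
t 6.7333 pos [ 0.5537 -0.0309  0.0847] head -0.274 tilt(tool) [-0.0002  0.      0.    ] q6 0.17 open 0.463
turn z -0.003 shift before turn cm [0.09 0.07 0.05] after turn [0.09 0.07 0.05]
```

```bash
python3 -m pendant '[[[0,0.08,0.07,0.06,0,0,0],[0,0,0,0.07,0,0,0],[0,0,0,0,0,0,0],[0,0,0,0,0,0,0]]]'; python3 snap.py 2; python3 go.py .5546 -.0302 .0834 -.271
```

```text
time: 7.07
position: [0.5546, -0.0303, 0.0835]
tool_rot: [0.797, 0.604, -0.0, -0.0]
wrist_force: [0.2, -0.5, -2.2]
opening: 0.461
finger_force: 60.6
t 7.1667 pos [ 0.5546 -0.0303  0.0836] head -0.274 tilt(tool) [ 0. -0. -0.] q6 0.17 open 0.465
turn z -0.003 shift before turn cm [ 0.01 -0.01  0.02] after turn [ 0.01 -0.01  0.02]
```

```bash
python3 -m pendant '[[[0,0,0,0.06,0,0,0],[0,0,0,0.06,0,0,0],[0,0,0,0,0,0,0],[0,0,0,0,0,0,0]]]'; python3 - <<'E'
from h import *
a=cv2.imread("pics/side2.png")[165:235,280:340]; cv2.imwrite("pics/s2c.png",cv2.resize(a,None,fx=8,fy=8,interpolation=2))
E
```

```text
time: 7.5
position: [0.5548, -0.0303, 0.0834]
tool_rot: [0.797, 0.604, 0.0, 0.0]
wrist_force: [-4.3, 0.4, 9.9]
opening: 0.462
finger_force: 61.6
```

View pics/s2c.png

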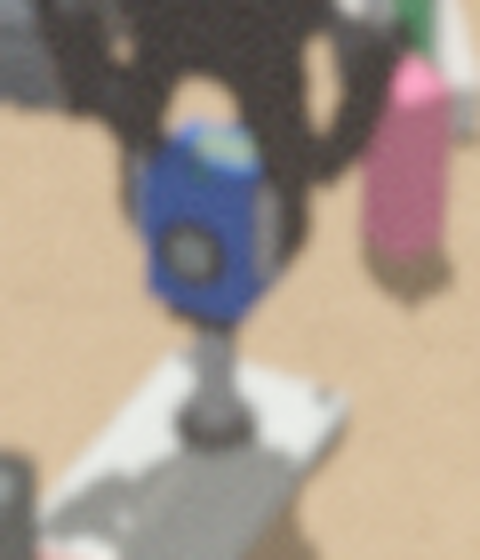

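The sensor is on the pad: contact force is ~10 N at exactly the expected height. Releasing and backing off upwards.

```bash
python3 -m pendant '[[[0,0,0,-0.06,0,0,0],[1,0,0,0,0,0,0],[1,0,0,0,0,0,0],[1,0,0,0,0,0,0],[1,0,0,0,0,0,0],[1,0,0,0,0,0,0],[1,0,0,-1,0,0,0],[1,0,0,-3,0,0,0],[1,0,0,-3.5,0,0,0],[1,0,0,-3.5,0,0,0],[1,3,0,-2,0,0,-0.1],[1,3,0,0,0,0,-0.1],[1,3,0,0,0,0,-0.1],[1,3,0,0,0,0,-0.1],[1,3,0,0,0,0,-0.1],[1,3,0,0,0,0,-0.06]]]'; python3 go.py .520 -.277 .15 .29;  cat m1.py | sed -n 1,3p >/dev/null
```

```text
time: 8.83
position: [0.5588, 0.1484, 0.2137]
tool_rot: [0.597, 0.802, 0.0, 0.0]
wrist_force: [0.1, -0.2, -0.2]
opening: 0.998
finger_force: 0.0
t 8.8333 pos [0.5588 0.1484 0.2137] head 0.2916 tilt(tool) [ 0.0004  0.0001 -0.    ] q6 -0.08 open 0.998
turn z 0.0016 shift before turn cm [-39.63 -15.95   6.36] after turn [-39.66 -15.88   6.36]
```

```bash
python3 go.py .38 -.13 .25 .29; python3 -m pendant '[[[1,0,-2.5,-0.5,0,0,0],[1,0,-2.8,-0.5,0,0,0],[1,0,-2.8,-0.5,0,0,0],[1,0,-2.8,-0.5,0,0,0],[1,-3,-2.8,-0.5,0,0,0],[1,-3,-2.8,-0.5,0,0,0],[1,-3,-2.8,-0.5,0,0,0],[1,-3,-2.2,0,0,0,0],[1,-3,-2.2,0,0,0,0],[1,-3,-2,0,0,0,0],[1,-2,0,0,0,0,0],[1,-1,0,0,0,0,0],[1,0,0,0,0,0,0]]]'; python3 snap.py 3; cat > m4.py <<'E'
from m2 import *
imgs={n:cv2.imread(f"pics/{n}3.png") for n in ("top","side")}
z=.07; HS=[box(0,0,.04,.04,z,z+.052)]
bp={};sp={}
for n in imgs:
    f=fit(imgs,BENCH[:1],[.5787,.0565,-.271],cams=(n,),extra=RED,win=(3,2,1.5,1.5)); bp[n]=f[0]
    g=fit(imgs,HS,[.5548,-.0303,-.274],cams=(n,),win=(2.5,2,1.5,1.5)); sp[n]=g[0]
    M=R.from_euler("z",-f[0][2]).as_matrix(); d=M[:2,:2]@(g[0]-f[0])[:2]
    print(n,f[0].round(4),round(f[1],2),g[0].round(4),round(g[1],2),"sensor in bench",d.round(4),(g[0]-f[0])[2].round(3))
b=np.array([.5787,.0565,-.271]); s=np.array([.5548,-.0303,-.274])
vis(imgs,[(BENCH[:1],b),(HS,s)],[("top",300,172,40,38,0,0),("side",286,165,44,55,330,0)],"pics/c.png")
E
python3 m4.py
```

```text
t 8.8333 pos [0.5588 0.1484 0.2137] head 0.2916 tilt(tool) [ 0.0004  0.0001 -0.    ] q6 -0.08 open 0.998
turn z 0.0016 shift before turn cm [-21.53 -25.13  -3.64] after turn [-21.57 -25.09  -3.64]
time: 9.92
position: [0.3717, -0.1282, 0.2483]
tool_rot: [0.6, 0.8, -0.0, 0.0]
wrist_force: [0.3, 0.1, -0.2]
opening: 1.0
finger_force: 0.0
top [ 0.5791  0.0576 -0.2754] 0.48 [ 0.5536 -0.0322 -0.2288] 0.21 sensor in bench [-0.0001 -0.0934] 0.047
side [ 0.5776  0.0555 -0.2751] 0.73 [ 0.5542 -0.0304 -0.0496] 0.58 sensor in bench [ 0.0008 -0.089 ] 0.226
```

View pics/c.png

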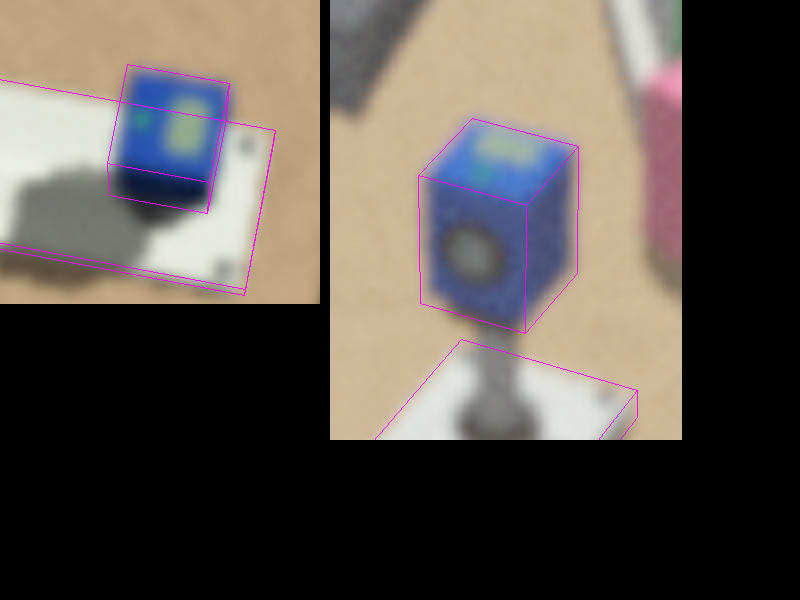

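The view confirms the sensor is seated: in the bench frame it fits to ≈(0,−0.091) against the target (0,−0.090). It is upright and its yaw matches. Now the rack and green cell.

```bash
cat > m5.py <<'E'
from m2 import *
im3={n:cv2.imread(f"pics/{n}3.png") for n in ("top","side")}; im0={n:cv2.imread(f"pics/{n}0.png") for n in ("top","side")}
C3=[box(0,y,.024,.024,.022,.080) for y in (-.048,0,.048)]
for nm,im in (("im0",im0),("im3",im3)):
  for bx,l in ((C3,"cells"),(C3+RACK,"all"),(RACK,"rack")):
    for cams in (("top",),("top","side")):
        f=fit(im,bx,[.536,-.3225,.305],cams=cams,win=(3,2.5,2,1.5,1.5)); print(nm,l,cams,f[0].round(4),round(f[1],2),"green",w(f[0],[0,.048,0])[0,:2].round(4))
# colour blobs of cell tops (bright) in top
hsv=cv2.cvtColor(cv2.resize(im0["top"],None,fx=4,fy=4,interpolation=2),cv2.COLOR_BGR2HSV)
for nm,lo,hi in (("green",(45,90,110),(80,255,255)),("blue",(105,120,130),(130,255,255)),("amber",(8,150,170),(18,255,255)),("pink",(150,60,150),(179,255,255))):
    m=cv2.inRange(hsv,lo,hi); m[:,:320*4]=0; k,_,st,ce=cv2.connectedComponentsWithStats(m)
    for i in range(1,k):
        if st[i,4]>150:
            u=(ce[i]+.5)/4-.5; print(nm,st[i,4]/16,u.round(1),ray("top",*u,.08 if nm!="pink" else .07).round(4))
P=[.5346,-.3235,.297]
vis(im0,[(C3+RACK,P)],[("top",378,172,58,38,0,0),("side",312,132,36,60,480,0)],"pics/d.png")
E
python3 m5.py
```

```text
im0 cells ('top',) [ 0.5344 -0.3226  0.3156] 0.6 green [ 0.5195 -0.277 ]
im0 cells ('top', 'side') [ 0.5354 -0.323   0.3085] 0.62 green [ 0.5209 -0.2772]
im0 all ('top',) [ 0.535  -0.323   0.3177] 0.68 green [ 0.52   -0.2774]
im0 all ('top', 'side') [ 0.5364 -0.3232  0.2869] 0.7 green [ 0.5228 -0.2771]
im0 rack ('top',) [ 0.5396 -0.3236  0.2904] 0.53 green [ 0.5258 -0.2777]
im0 rack ('top', 'side') [ 0.5377 -0.3231  0.2756] 0.51 green [ 0.5247 -0.2769]
im3 cells ('top',) [ 0.5349 -0.3226  0.3033] 0.63 green [ 0.5206 -0.2768]
im3 cells ('top', 'side') [ 0.5362 -0.323   0.2891] 0.68 green [ 0.5226 -0.277 ]
im3 all ('top',) [ 0.5353 -0.3229  0.3097] 0.69 green [ 0.5207 -0.2772]
im3 all ('top', 'side') [ 0.537  -0.3231  0.2781] 0.68 green [ 0.5238 -0.2769]
im3 rack ('top',) [ 0.5358 -0.325   0.3705] 0.74 green [ 0.5184 -0.2802]
im3 rack ('top', 'side') [ 0.5374 -0.323   0.2763] 0.49 green [ 0.5243 -0.2768]
green 23.0625 [397.6 194.1] [ 0.5227 -0.2746  0.08  ]
blue 21.0 [411.2 188.8] [ 0.5367 -0.3201  0.08  ]
amber 14.25 [425.  183.3] [ 0.5513 -0.3666  0.08  ]
pink 53.25 [366.6 201.5] [ 0.5089 -0.1749  0.07  ]
pink 57.375 [405.4 219.9] [ 0.4393 -0.291   0.07  ]
```

View pics/d.png

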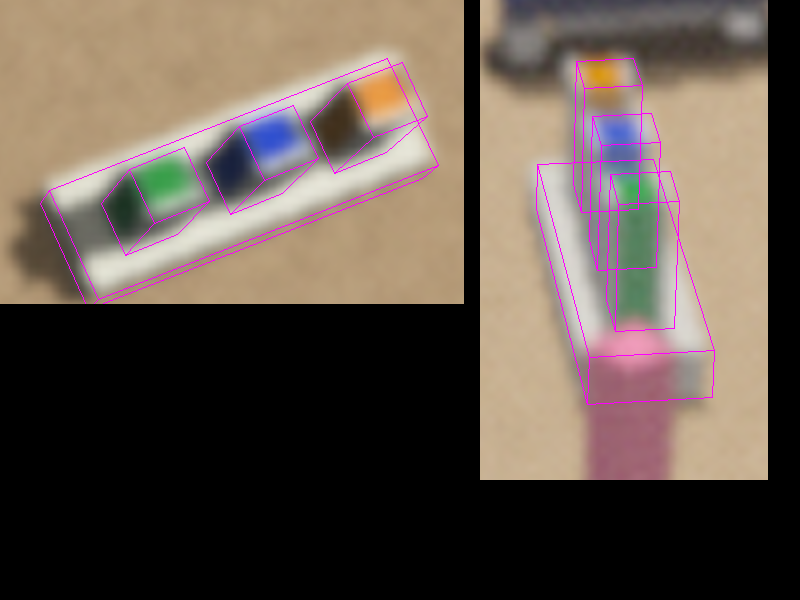

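The overlay matches the rack and all three cells. The green cell is at ≈(0.5235,−0.277), yaw ≈0.29, with its clear face along the rack and a pale frosted strip on the side. The pink cells are ≥8 cm away.

```bash
python3 go.py .5235 -.277 .16 .29; python3 -m pendant '[[[0.62,-2.0,1.8,0,0,0,0],[0.62,-2.6,1.5,0.7,0,0,0],[0.62,-2.6,1.5,1,0,0,0],[0.62,-2.6,1.5,1,0,0,0],[0.62,-2.6,1.5,1,0,0,0],[0.62,-2.6,1.0,1,0,0,0],[0.62,-2.6,1.0,1,0,0,0],[0.62,-0.9,0.5,1,0,0,0],[0.62,0,0,0,0,0,0],[0.62,0,0,0,0,0,0]]]'; python3 go.py .5235 -.277 .041 .29
```

```text
t 10.0167 pos [ 0.3716 -0.1265  0.248 ] head 0.2858 tilt(tool) [-0.0002 -0.0005  0.    ] q6 -0.68 open 0.996
turn z -0.0042 shift before turn cm [-18.73  10.33   8.79] after turn [-18.77  10.25   8.79]
time: 10.85
position: [0.5229, -0.2738, 0.1803]
tool_rot: [0.599, 0.801, -0.0, -0.001]
wrist_force: [-0.2, 1.1, 0.2]
opening: 0.619
finger_force: 0.0
t 10.85 pos [ 0.5229 -0.2738  0.1803] head 0.2874 tilt(tool) [-0.0012 -0.0016 -0.    ] q6 -0.81 open 0.619
turn z -0.0026 shift before turn cm [-3.400e-01 -1.000e-02  1.393e+01] after turn [-3.400e-01 -1.000e-02  1.393e+01]
```

```bash
python3 -m pendant '[[[0.62,-0.2,0,1,0,0,0],[0.62,-0.1,0,2.2,0,0,0],[0.62,0,0,2.5,0,0,0],[0.62,0,0,2.3,0,0,0],[0.62,0,0,2,0,0,0],[0.62,0,0,1.7,0,0,0],[0.62,0,0,1.2,0,0,0],[0.62,0,0,0.6,0,0,0],[0.62,0,0,0.2,0,0,0],[0.62,0,0,0,0,0,0]]]'; python3 go.py .5235 -.277 .041 .29; python3 snap.py 4
python3 - <<'E'
from h import *
a=cv2.imread("pics/side4.png")[125:195,295:355]; b=cv2.imread("pics/top4.png")[165:225,370:440]
im=np.zeros((480,780,3),np.uint8); k=cv2.resize(a,None,fx=6,fy=6,interpolation=2); im[:420,:360]=k; k=cv2.resize(b,None,fx=6,fy=6,interpolation=2); im[:360,360:780]=k; cv2.imwrite("pics/e.png",im)
E
```

```text
time: 11.68
position: [0.5236, -0.2781, 0.0444]
tool_rot: [0.599, 0.801, 0.0, 0.0]
wrist_force: [-0.5, -0.8, -0.4]
opening: 0.622
finger_force: 0.0
t 11.6833 pos [ 0.5236 -0.2781  0.0444] head 0.2863 tilt(tool) [0.0004 0.0004 0.    ] q6 -0.82 open 0.622
turn z -0.0037 shift before turn cm [0.11 0.02 0.34] after turn [0.11 0.02 0.34]
```

View pics/e.png

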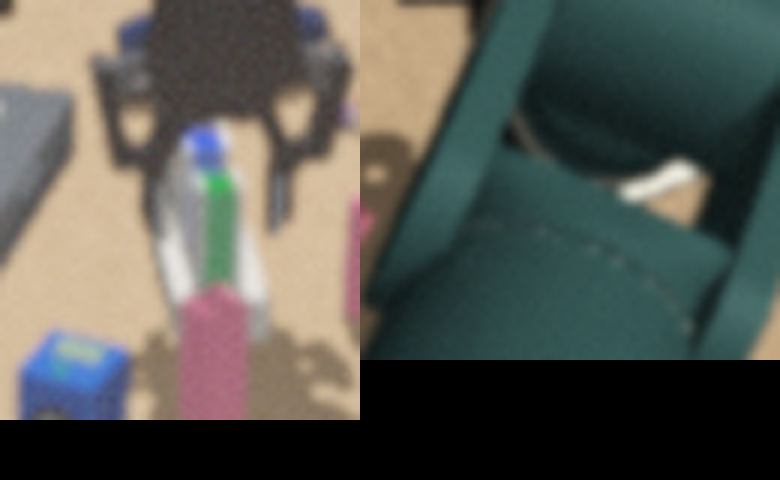

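The side view shows the fingers straddling the green cell, the left pad at ~160, the right at ~270 and the cell at ~217 in the crop. That is centred, so I'm closing.

```bash
python3 -m pendant '[[[0.62,0.1,0,0.2,0,0,0],[0,0,0,0,0,0,0],[0,0,0,0,0,0,0],[0,0,0,0,0,0,0],[0,0,0,0,0,0,0],[0,0,0,0,0,0,0],[0,0,0,0,0,0,0],[0,0,0,0,0,0,0]]]'; python3 go.py .5235 -.277 .16 .29
```

```text
time: 12.45
position: [0.5233, -0.2775, 0.0423]
tool_rot: [0.599, 0.801, 0.0, 0.0]
wrist_force: [-0.3, 0.5, 5.6]
opening: 0.274
finger_force: 59.0
t 12.45 pos [ 0.5233 -0.2775  0.0423] head 0.286 tilt(tool) [ 0.0004  0.0004 -0.    ] q6 -0.82 open 0.274
turn z -0.004 shift before turn cm [  0.03   0.03 -11.77] after turn [  0.03   0.03 -11.77]
```

```bash
python3 -m pendant '[[[0,0,0,-0.4,0,0,0],[0,0,0,-0.8,0,0,0],[0,0,0,-1.2,0,0,0],[0,0,0,-1.8,0,0,0],[0,0,0,-2.2,0,0,0],[0,0,0,-2.6,0,0,0],[0,0,0,-2.6,0,0,0],[0,0,0,-2.4,0,0,0.05],[0,0,0,-2,0,0,0.1],[0,0,0,-1.2,0,0,0.1],[0,0,0,-0.6,0,0,0.1],[0,0,0,0,0,0,0.1],[0,0,0,0,0,0,0.08],[0,0,0,0,0,0,0.03],[0,0,0,0,0,0,0]]]'; python3 go.py .579 .0573 .22 -.275
```

```text
time: 13.7
position: [0.5231, -0.2773, 0.2211]
tool_rot: [0.798, 0.603, 0.0, 0.0]
wrist_force: [0.6, -0.0, 0.2]
opening: 0.275
finger_force: 58.6
t 13.7 pos [ 0.5231 -0.2773  0.2211] head -0.2755 tilt(tool) [0.0008 0.0002 0.    ] q6 -0.25 open 0.275
turn z -0.0005 shift before turn cm [33.72 -3.72  0.1 ] after turn [33.72 -3.7   0.1 ]
```

```bash
python3 -m pendant '[[[0,1,-0.2,0,0,0,0],[0,2,-0.3,0,0,0,0],[0,2.7,-0.3,0,0,0,0],[0,2.7,-0.3,0,0,0,0],[0,2.7,-0.3,0,0,0,0],[0,2.7,-0.3,0,0,0,0],[0,2.7,-0.3,0,0,0,0],[0,2.7,-0.3,0,0,0,0],[0,2.7,-0.3,0,0,0,0],[0,2.7,-0.3,0,0,0,0],[0,2.7,-0.3,0,0,0,0],[0,2.6,-0.3,0,0,0,0],[0,2,-0.2,0,0,0,0],[0,1.2,-0.1,0,0,0,0],[0,0.6,0,0,0,0,0],[0,0,0,0,0,0,0],[0,0,0,0,0,0,0]]]'; python3 go.py .579 .0573 .1023 -.275
```

```text
time: 15.12
position: [0.5776, 0.057, 0.22]
tool_rot: [0.797, 0.604, -0.0, 0.0]
wrist_force: [0.1, 1.2, -0.8]
opening: 0.273
finger_force: 58.6
t 15.1167 pos [0.5776 0.057  0.22  ] head -0.2736 tilt(tool) [ 0.      0.0003 -0.    ] q6 0.33 open 0.273
turn z 0.0014 shift before turn cm [ 0.07  0.12 11.77] after turn [ 0.07  0.12 11.77]
```

```bash
python3 -m pendant '[[[0,0.05,0.1,0.8,0,0,0],[0,0,0,1.6,0,0,0],[0,0,0,2,0,0,0],[0,0,0,2,0,0,0],[0,0,0,1.8,0,0,0],[0,0,0,1.5,0,0,0],[0,0,0,1.1,0,0,0],[0,0,0,0.6,0,0,0],[0,0,0,0.3,0,0,0],[0,0,0,0,0,0,0],[0,0,0,0,0,0,0],[0,0,0,0,0,0,0]]]'; python3 go.py .579 .0573 .1023 -.275; python3 snap.py 5
cat > m6.py <<'E'
from m2 import *
im={n:cv2.imread(f"pics/{n}5.png") for n in ("top","side")}
C=[box(0,0,.024,.024,.07,.14)]; H=[box(0,0,.04,.04,.07,.122)]
p=ctrl.observe()["position"]
# green window on the +y face: 18 wide, z .07..; fit its bottom and vertical edges in the side view
q=lambda x,y,z:np.array([x,y,z])
F=[(q(-.012,.012,.07),q(.012,.012,.07)),(q(-.009,.012,.072),q(-.009,.012,.12)),(q(.009,.012,.072),q(.009,.012,.12))]
f=fit(im,[],[p[0],p[1],-.275],cams=("side",),extra=F,win=(3,2,1.5)); print(f[0].round(4),f[1].round(2),f[2])
bench=[.579,.0573,-.275]
vis(im,[(C,[p[0],p[1],-.275]),(BENCH[:1],bench),(H,[.5548,-.0303,-.274])],[("side",268,172,50,70,0,0),("top",270,165,48,46,408,0)],"pics/f.png")
E
python3 m6.py
```

```text
time: 16.12
position: [0.5792, 0.0576, 0.1039]
tool_rot: [0.797, 0.604, 0.001, 0.0]
wrist_force: [1.0, 0.3, -0.1]
opening: 0.274
finger_force: 58.7
t 16.1167 pos [0.5792 0.0576 0.1039] head -0.2741 tilt(tool) [ 0.0012 -0.0004  0.    ] q6 0.33 open 0.274
turn z 0.0009 shift before turn cm [-0.03 -0.02  0.16] after turn [-0.03 -0.02  0.16]
[ 0.5797  0.0516 -0.4759] 0.21 36
```

View pics/f.png

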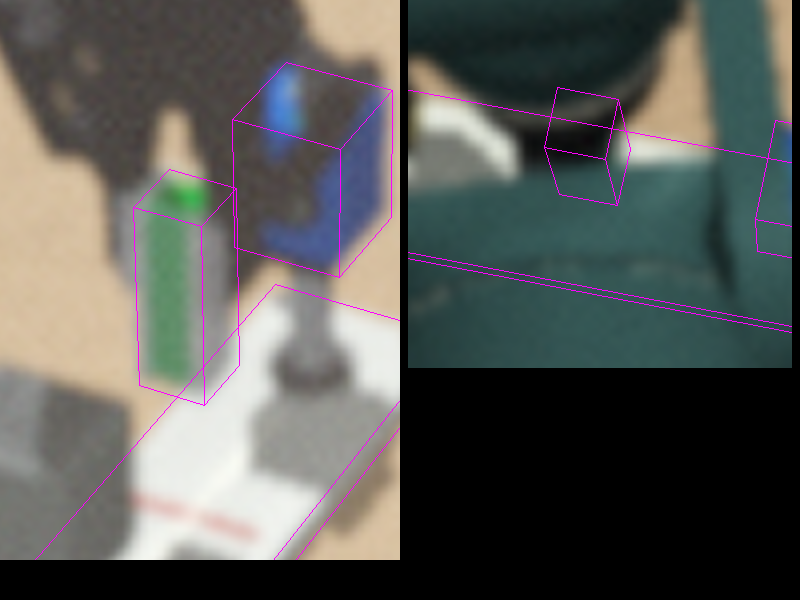

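The cell is upright over the red line, with its clear green face towards the lamp and the fingers on the frosted sides. It is still about 1.6 mm high by the TCP reading, so I'll lower it slightly and settle.

```bash
python3 -m pendant '[[[0,-0.02,0,0.16,0,0,0],[0,0,0,0,0,0,0],[0,0,0,0,0,0,0],[0,0,0,0,0,0,0],[0,0,0,0,0,0,0],[0,0,0,0,0,0,0]]]'; python3 go.py .5793 .0575 .1023 -.275
```

```text
time: 16.72
position: [0.5788, 0.0574, 0.1013]
tool_rot: [0.797, 0.604, -0.0, -0.0]
wrist_force: [0.0, -0.5, -0.6]
opening: 0.276
finger_force: 58.7
t 16.7167 pos [0.5788 0.0574 0.1013] head -0.274 tilt(tool) [-0.  0. -0.] q6 0.33 open 0.276
turn z 0.001 shift before turn cm [ 0.02  0.05 -0.1 ] after turn [ 0.02  0.05 -0.1 ]
```

```bash
python3 -m pendant '[[[0,0.02,0.05,-0.08,0,0,0],[0,0,0,0,0,0,0],[0,0,0,0,0,0,0],[0,0,0,0,0,0,0],[0,0,0,0,0,0,0],[0,0,0,0,0,0,0],[0,0,0,0,0,0,0]]]'; python3 go.py .5793 .0575 .1023 -.275
```

```text
time: 17.3
position: [0.5793, 0.0575, 0.1021]
tool_rot: [0.797, 0.604, -0.0, 0.0]
wrist_force: [1.0, 0.2, -0.8]
opening: 0.272
finger_force: 58.7
t 17.3 pos [0.5793 0.0575 0.1021] head -0.274 tilt(tool) [-0.  0.  0.] q6 0.33 open 0.272
turn z 0.001 shift before turn cm [ 0.   -0.   -0.02] after turn [ 0.   -0.   -0.02]
```

```bash
python3 -c "
from plant import ctrl
print(ctrl.job_done())"
```

```text
the job is handed in; nothing more can be done
None
```

I handed the job in at about 17 s: the sensor is on the pedestal facing the lamp and released, and the green cell is held upright by its frosted faces over the red cross line; by camera fits and arm readings both are within about 1–2 mm of target, but the result was not reported back.

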